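Separator sheet and next tile on the stack

ROBOT

A 6-joint arm with a two-finger parallel gripper is mounted at the origin on the work surface. World frame = base frame: x ahead of the robot, y to its left, z up, the work surface at z = 0. Lengths are in mm, angles in rad, forces in N, time in s.
With the tool pointing down it reaches from about 300 to 875 mm from the base axis. Payload 6.4 kg.
Tool frame: the origin (TCP) lies where the fingers leave the gripper's body, on its centre line; the fingertips stand 73 mm ahead of it and the grasp point (between the pads) lies 54 mm ahead of it; z points along the fingers, y is the line along which they close (so a half turn about z gives the same grasp; the last joint's range is limited). The gripper opens to 85 mm and grips with 20 to 120 N. Pads are 22 mm wide; open, the fingers measure 114 mm over their backs; the gripper's body (76 mm by 85 mm) begins 54 mm behind the grasp point. The pads swing forward as they close: fully open they stand 13 mm farther back than shut.
Start: joints at [-1.309, 0.181, 1.607, -0, 1.354, -0.206], TCP at [259.299, -513.231, 303.888] pointing down, gripper open.
Joint ranges: [-2.99, 2.99], [-0.89, 2.07], [0.3, 2.58], [-1.14, 4.28], [0, 2.63], [-3.12, 3.12]. Speed limits (rad/s): [2.57, 2.57, 3.01, 3.14, 3.14, 3.14].

INTERFACE

Orientations are given as a unit quaternion [w, x, y, z].
In Python, from station import ctrl gives the robot as it stands.
- The arm moves only by the tool jog_arm, never from a script. Its argument "rows" is a list of rows, each an object with "dp": the shift along the world's x, y, z each as a share of 40 mm, from -1 to 1, a list of three; "yaw": the turn about the world's z as a share of pi rad, from -1 to 1. A call has 1 to 5 rows; each row shifts and turns the commanded pose from where the row before left it; what a row does not reach is not made up. A row lasts 1/10 s, in which the tool goes at most 50 mm and 8.59 degrees, less where a joint would pass 70% of its speed; a pose out of reach is approached as far as the arm can. A call with a number of a shift or a turn outside -1 to 1 is refused whole. A call with a gripper value outside its range is refused whole. "grip" is the opening, from 0 (shut) to 1 (fully open), set as the call begins (left out, the last holds). The fingers move at their own pace and stop on an object; the grip force is fixed at half the most. Time passes only in rows, so rows that do not move let the fingers close. It gives the time, the measured TCP pose, the force, the opening and the grip force at its end, in the units of the state.
- ctrl.read_state(): the state, without advancing time (a new reading comes with each control period).
- ctrl.grab_frame(name): name is "scene" or "top" or "wrist"; returns a dict with "pixels" (384x512x3 uint8, red, green, blue), "K" (3x3 intrinsics, pixels), "xyz" and "rotation" of the camera in the world; the wrist camera has in their place "T_tool_cam" (4x4, takes a point from camera to tool coordinates, whose origin is the TCP and whose axes are the flange's). Camera axes: x right, y up, looking along -z (the intrinsics and any distortion apply to the point x, -y, -z); pixel columns grow to the right and rows downward; lengths in mm; the calibration is good to about 2 mm. A picture is of the moment at which its call begins: read the wrist's pose just before it. There is no depth.
- ctrl.hand_in(): hands the job in; it is judged then, once.
The state is a dict: "clock": time; "joints": joint angles; "joint_velocities": joint speeds; "tau": joint torques, N m; "position": TCP position; "eef_rot": TCP orientation; "force": force on the tool from outside, world axes, zero at the start; "moment": the same for the moment, N m; "grip_width": opening from 0.0 (shut) to 1.0 (fully open); "gripper_force": force on a finger pad.
Only numpy, scipy, OpenCV 4.12 (cv2) and the standard library are available. Lean on these libraries where they do the work, as an engineer would, in place of code of your own. Each camera call takes 0.05 s, during which the arm holds its last target. There are 200 camera calls.

TASK

Lay the brown separator sheet on the patterned tile in the jig, slide it home until you feel it press against the red end stop and it lies against both yellow side posts, and let go of it. Then take the next tile off the sloping rack, lay it pattern up on the sheet and feel it home against the same stops, so that sheet and tile end flush. Fresh tiles chip: set down and push gently, never dropping or ramming, and leave the bottom tile against its posts and the jar, sponge and brush where they are.

Things in the scene. Friction and masses are not known exactly. Their poses are not given: they have to be found in the camera images.
- jig: Fixed stacking jig: dark steel base plate 220 x 120 x 8 mm (y -50 to +70 mm) under the bottom tile. Its red end stop bridges the bottom tile at the +x end: a cross bar 12 mm thick, y -25 to +65, 28 to 61 mm above the bench (black knob to 71 mm at y = 56), its working face looking to -x. Origin: on the bench below the bottom tile; x towards the end stop, y towards the side posts, z up
- stop_slot (a point): Point on the jig's axis (jig x = +66, y = 0 mm), 45 mm above the bench: the middle of the range of the end stop's working face. The stop is clamped firmly with its face anywhere within 16 mm either side of here along jig x; where is not reported: find it by touch (or by eye). Axes as the jig's
- fence: The two yellow side posts fixed on the base plate: each 24 mm long, 12 mm thick, rising to 62 mm above the bench, centres 115 mm apart. Origin: midway between them, in the plane of their working faces (facing -y), on the base plate's top: jig x = -12.5, y = +30, z = 8 mm. Axes as the jig's. The 91 mm gap between the posts is free, so a finger fits there; the -y side is open
- tile_bottom: Cream cement tile with violet and ochre pattern, 190 x 60 x 18 mm, loose, already lying in the jig against the side posts (underside 8 mm, top 26 mm above the bench). Origin: centre of its underside; x along its length, y across, z up out of the pattern
- sheet: Loose rigid brown separator sheet (hardboard), 150 x 66 x 8 mm, about 60 g, lying flat on the bearer (underside 22 mm above the bench). Origin: centre of its underside; x along its length, y across, z up. Seated: jig y = -3, z = 26 mm, x = stop face - 75 mm (6 mm wider than a tile, it overhangs at the open side)
- bearer: Fixed dark wood block, 110 x 34 x 22 mm, under the sheet, narrower than the sheet so that the fingers can reach past both long edges. Origin: centre of its underside, x along its length
- tile_top: The next tile, patterned like the bottom one but shorter: 150 x 60 x 18 mm, about 0.25 to 0.47 kg, loose, lying pattern up on the sloping rack. Origin: centre of its underside; x along its length, rising 0.45 rad (26 degrees) from the rack's low end, y across and level, z out of the pattern. Seated on the sheet: jig y = 0, z = 34 mm, x = stop face - 75 mm
- rack: Fixed aluminium drying rack: a board 34 mm wide and 166 mm long sloping up along +x by 0.45 rad, its top face 70 mm above the bench at mid-length, with a lip 8 mm high over the board at the low (-x) end that holds the tile. The tile overhangs the board by 13 mm on each long side. Origin: on the bench below the middle of the board
- pigment_jar: Bystander: violet jar, 56 mm diameter, 75 mm tall, standing. Origin: centre of its underside
- sponge: Bystander: yellow sponge block, 80 x 50 x 35 mm. Origin: centre of its underside
- brush: Bystander: brush 170 mm long, lying. Origin: near its middle
Not all that is in view belongs to the job. Leave any black look-alike of the tile_top alone. Of the things that look like the sheet, the larger one is meant.

How it is judged:
By the outcome, as a careful person would: the job done as asked, in the order asked, and still so for the second after the job is handed in, with the robot touching nothing.
It also fails if it takes over 72 s, if anything falls off the work surface, if the arm or the gripper's body presses on something with over 40 N, if the wrist force passes 120 N, or if a joint passes its speed limit or range.

## Working session

There is one attempt and no reset: what is moved stays moved. The work goes in short steps, Python scripts to look and compute and a tool call to move; the robot and the scene stay as the last step left them, time stands still between calls to the robot, and variables do not carry over. Pictures are saved under pics/ and viewed, at most 10 in all, crops included, and the job is handed in when it is done.

Besides the shell and the picture viewer there is one more tool, called after "Request:" as a command line: name --argument value ..., lists and objects as JSON in quotes. jog_arm: Moves the arm, as the interface text tells. Shift numbers are shares of 40 mm and turn numbers shares of pi rad, none past 1 either way. Its arguments: {"type":"object","properties":{"rows":{"type":"array"},"grip":{"type":"number"}},"required":["rows"]}

```bash
ls; mkdir -p pics; python3 - <<'E'
from station import ctrl
import cv2,json
s=ctrl.read_state();print(s)
for n in("scene","top"):
    f=ctrl.grab_frame(n);cv2.imwrite(f"pics/{n}0.png",f["pixels"][:,:,::-1]);print(n,f["K"],f["xyz"],f["rotation"],[k for k in f])
E
```

```text
pics
{'clock': 0.0, 'joints': array([-1.30932376e+00,  1.81556939e-01,  1.60800538e+00,  1.14962223e-05,
        1.35377987e+00, -2.06320957e-01]), 'joint_velocities': array([ 0.00100073,  0.00058479,  0.00140206, -0.00051944,  0.00161891,
       -0.00041104]), 'tau': array([-1.06701005e-03, -4.44867146e+01, -3.51340055e+01, -4.11013034e-04,
        9.06029425e-03, -1.38759754e-05]), 'position': array([ 259.17392535, -512.80548442,  302.97636512]), 'eef_rot': array([-8.74587161e-04,  9.72770547e-01,  2.31768630e-01, -1.85092247e-05]), 'force': array([ 0.45095118, -0.51658022, -0.27844013]), 'moment': array([-0.00668631, -0.00704795,  0.01455816]), 'gripper_force': 0.0, 'grip_width': 0.9993835213293152}
scene [[389.83473091   0.         259.18588514]
 [  0.         389.83473091 191.08971863]
 [  0.           0.           1.        ]] [1024.00018398 -590.28681433  825.64858578] [0.89176889 0.34405227 0.11293311 0.27133446] ['pixels', 'K', 'xyz', 'rotation']
top [[374.11446735   0.         253.26269495]
 [  0.         374.11446735 188.65821715]
 [  0.           0.           1.        ]] [ 560.7522204   -29.20030772 1070.31186885] [-0.69635678 -0.03046852  0.00961303  0.7169843 ] ['pixels', 'K', 'xyz', 'rotation']
```

View pics/scene0.png

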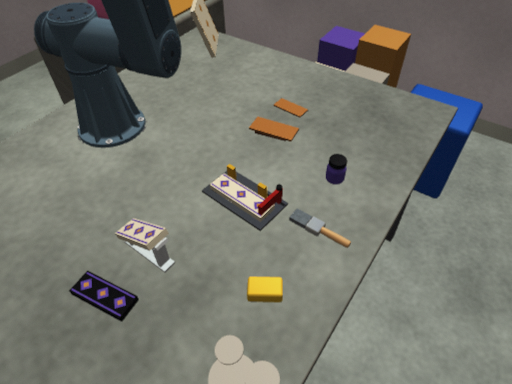

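View pics/top0.png

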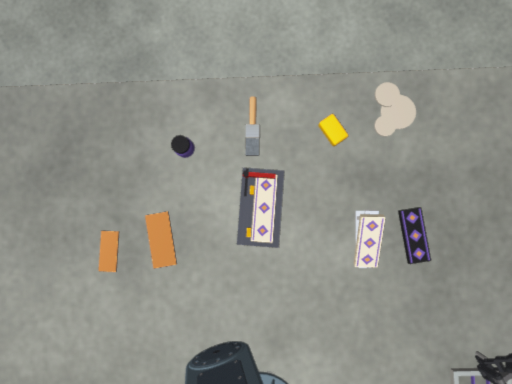

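The scene view shows the jig (245,197) with its red stop at (270,198). The rack with the cream tile is at (142,235), the black look-alike at (103,295) and the two brown sheets at (274,128) and (290,107). In the top view the large sheet is at (161,240), the jig tile at (263,208), the red stop at (262,175) and the rack tile at (370,242).

```bash
cat > h.py <<'E'
import numpy as np,cv2
from scipy.spatial.transform import Rotation as R
from station import ctrl
def q2R(q): return R.from_quat([q[1],q[2],q[3],q[0]]).as_matrix()
def grab(n):
    s=ctrl.read_state(); f=ctrl.grab_frame(n)
    if n=="wrist":
        T=np.array(f["T_tool_cam"]);Rt=q2R(s["eef_rot"])
        f["R"]=Rt@T[:3,:3];f["o"]=Rt@T[:3,3]+s["position"]
    else: f["R"]=q2R(f["rotation"]);f["o"]=np.array(f["xyz"])
    f["hsv"]=cv2.cvtColor(f["pixels"],cv2.COLOR_RGB2HSV);return f
def ray(f,uv):
    uv=np.atleast_2d(np.array(uv,float));K=f["K"]
    d=np.c_[(uv[:,0]-K[0,2])/K[0,0],-(uv[:,1]-K[1,2])/K[1,1],-np.ones(len(uv))]
    return d@f["R"].T
def onplane(f,uv,p,n):
    d=ray(f,uv);n=np.array(n,float);t=((np.array(p)-f["o"])@n)/(d@n);return f["o"]+d*t[:,None]
def onz(f,uv,z): return onplane(f,uv,[0,0,z],[0,0,1])
def proj(f,P):
    c=(np.atleast_2d(P)-f["o"])@f["R"];K=f["K"]
    return np.c_[K[0,0]*c[:,0]/-c[:,2]+K[0,2],-K[1,1]*c[:,1]/-c[:,2]+K[1,2]]
def box(m,roi=None):
    m=m.astype(np.uint8)
    if roi: k=np.zeros_like(m);k[roi[1]:roi[3],roi[0]:roi[2]]=1;m=m*k
    m=cv2.morphologyEx(m,cv2.MORPH_CLOSE,np.ones((5,5)))
    c,_=cv2.findContours(m,0,2);c=max(c,key=cv2.contourArea)
    return c[:,0,:].astype(float)
def rect(P):
    r=cv2.minAreaRect(P[:,:2].astype(np.float32));b=cv2.boxPoints(r)
    e=b[1]-b[0],b[2]-b[1];l=max(e,key=np.linalg.norm);
    return np.round(r[0],1),np.round(sorted([np.linalg.norm(x) for x in e]),1),round(float(np.arctan2(l[1],l[0])%np.pi),4)
E
python3 - <<'E'
from h import *
f=grab("top");H,S,V=cv2.split(f["hsv"])
for p in((161,240),(262,175),(263,190),(251,189),(276,215),(367,213),(380,243),(430,300)):print(p,f["hsv"][p[1],p[0]])
br=(H<14)&(S>130)&(V>80)
print("sheet",rect(onz(f,box(br,(140,200,185,280)),30)))
cr=((V>190)&(S<70))|((H>120)&(H<160)&(S>60))|((H>10)&(H<25)&(S>80))
print("bot",rect(onz(f,box(cr&~((H>20)&(S>150)),(251,176,281,246)),26)))
print("dark",rect(onz(f,box(V<95,(230,160,290,255)),8)))
for n in("red","yel"):
    m=((H<6)|(H>174))&(S>150)&(V>70) if n=="red" else (H>17)&(H<30)&(S>180)
    c=box(m,(235,165,285,250)) ;print(n,rect(onz(f,c,61)))
p=box(cr,(350,205,392,275));print("tile px",cv2.boxPoints(cv2.minAreaRect(p.astype(np.float32))),rect(onz(f,p,88)))
im=f["pixels"][150:290,120:440,::-1];cv2.imwrite("pics/topc.png",cv2.resize(im,None,fx=2.5,fy=2.5,interpolation=cv2.INTER_CUBIC))
E
```

```text
(161, 240) [ 15 165 206]
(262, 175) [  1 204 175]
(263, 190) [ 20  30 236]
(251, 189) [ 24 242 221]
(276, 215) [115  31 100]
(367, 213) [108  14 216]
(380, 243) [ 19  33 222]
(430, 300) [ 41  15 133]Traceback (most recent call last):
  File "<stdin>", line 5, in <module>
  File "h.py", line 26, in box
    c,_=cv2.findContours(m,0,2);c=max(c,key=cv2.contourArea)
                                  ~~~^^^^^^^^^^^^^^^^^^^^^^^
ValueError: max() iterable argument is empty
```

```bash
python3 - <<'E'
from h import *
f=grab("top");H,S,V=cv2.split(f["hsv"])
br=(H<20)&(S>110)&(V>80)
print("sheet",rect(onz(f,box(br,(140,200,185,280)),30)))
cr=((V>170)&(S<80)&(H<40))|((H>120)&(H<160)&(S>60))|((H>10)&(H<22)&(S>80))
print("bot",rect(onz(f,box(cr,(253,180,278,246)),26)))
print("dark",rect(onz(f,box((V<125)&(V>0),(232,162,290,255)),8)))
for n in("red","yel"):
    m=((H<6)|(H>174))&(S>150)&(V>70) if n=="red" else (H>20)&(H<30)&(S>180)
    m=m.astype(np.uint8);N,l,st,ce=cv2.connectedComponentsWithStats(m)
    for i in range(1,N):
        if st[i][4]>15: print(n,st[i],onz(f,ce[i],62).round(1))
p=box(cr,(350,214,392,275));print("tile px",cv2.boxPoints(cv2.minAreaRect(p.astype(np.float32))),rect(onz(f,p,88)))
im=f["pixels"][150:290,120:440,::-1];cv2.imwrite("pics/topc.png",cv2.resize(im,None,fx=2.5,fy=2.5,interpolation=cv2.INTER_CUBIC))
E
```

```text
sheet (array([486.8, 263.9]), array([ 65.6, 148.8], dtype=float32), 0.1482)
bot (array([557.7, -28.6]), array([ 64.3, 172.3], dtype=float32), 3.1098)
dark (array([569.2, -17.1]), array([121.1, 220.6], dtype=float32), 3.0369)
red [248 172  27   6 114] [[655.8 -21.4  62. ]]
yel [319 114  29  32 499] [[ 772.  -219.6   62. ]]
yel [250 186   4   9  33] [[615.3   4.5  62. ]]
yel [247 228   4   9  35] [[502.6  15.9  62. ]]
tile px [[351.05682 266.52686]
 [357.39752 213.68771]
 [385.11835 217.01419]
 [378.77765 269.85333]] (array([ 470.5, -295.1]), array([ 71.7, 137.2], dtype=float32), 2.9932)
```

View pics/topc.png

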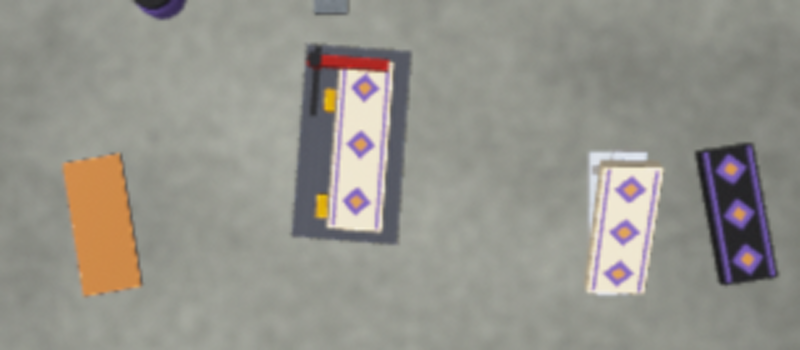

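The crop shows the sheet at zoomed (103,224), about yaw +0.15. The jig is at about -0.10 yaw with its stop at the upper end (350,62) and posts at (330,100) and (321,206). The rack tile runs from (615,292) at the low end to (632,170). Moving towards the sheet now.

Request:
jog_arm --rows '[{"dp":[0.28,0.97,0],"yaw":-0.02},{"dp":[0.28,0.97,0],"yaw":-0.02},{"dp":[0.28,0.97,0],"yaw":-0.02},{"dp":[0.28,0.97,0],"yaw":-0.02},{"dp":[0.28,0.97,0],"yaw":-0.02}]' --grip 1

```text
clock: 0.7
position: [315.4, -317.6, 303.7]
eef_rot: [-0.0, 0.997, 0.075, 0.0]
force: [0.8, -0.4, 0.1]
grip_width: 0.998
gripper_force: 0.0
```

Request:
jog_arm --rows '[{"dp":[0.28,0.97,0]},{"dp":[0.28,0.97,0]},{"dp":[0.28,0.97,0]},{"dp":[0.28,0.97,0]},{"dp":[0.28,0.97,0]}]'

```text
validation failed for argument at $.ro...
```

Request:
jog_arm --rows '[{"dp":[0.28,0.97,0]},{"dp":[0.28,0.97,0]},{"dp":[0.28,0.97,0]},{"dp":[0.28,0.97,0]},{"dp":[0.28,0.97,0]}]'

```text
validation failed for argument at $.ro...
```

Request:
jog_arm --rows '[{"dp":[0.28,0.9,-0.4]},{"dp":[0.28,0.9,-0.4]},{"dp":[0.2,0.7,-0.4]},{"dp":[0.1,0.5,-0.3]},{"dp":[0,0.2,0]}]'

```text
validation failed for argument at $.ro...
```

Request:
jog_arm --rows '[{"dp":[0.28,0.97,0],"yaw":0},{"dp":[0.28,0.97,0],"yaw":0},{"dp":[0.28,0.97,0],"yaw":0},{"dp":[0.28,0.97,0],"yaw":0},{"dp":[0.28,0.97,0],"yaw":0}]'

```text
clock: 1.2
position: [371.3, -123.6, 304.0]
eef_rot: [0.0, 0.997, 0.077, 0.0]
force: [0.8, -0.1, 0.1]
grip_width: 0.999
gripper_force: 0.0
```

Request:
jog_arm --rows '[{"dp":[0.28,0.97,0],"yaw":0},{"dp":[0.28,0.97,0],"yaw":0},{"dp":[0.28,0.97,0],"yaw":0},{"dp":[0.28,0.97,0],"yaw":0},{"dp":[0.28,0.97,0],"yaw":0}]'

```text
clock: 1.7
position: [427.4, 70.5, 304.0]
eef_rot: [0.0, 0.997, 0.077, 0.0]
force: [0.3, -0.2, 0.2]
grip_width: 0.998
gripper_force: 0.0
```

Request:
jog_arm --rows '[{"dp":[0.28,0.97,-0.4],"yaw":0},{"dp":[0.28,0.97,-0.5],"yaw":0},{"dp":[0.28,0.97,-0.5],"yaw":0},{"dp":[0.2,0.9,-0.5],"yaw":0},{"dp":[0.1,0.5,-0.2],"yaw":0}]'

```text
clock: 2.2
position: [472.0, 243.4, 217.5]
eef_rot: [0.0, 0.997, 0.078, -0.002]
force: [-0.1, -0.9, -0.3]
grip_width: 1.0
gripper_force: 0.0
```

```bash
python3 - <<'E'
from h import *
s=ctrl.read_state();print(s["position"],s["eef_rot"])
f=grab("wrist");H,S,V=cv2.split(f["hsv"]);cv2.imwrite("pics/w1.png",f["pixels"][:,:,::-1])
print(f["K"],f["T_tool_cam"])
c=box((H<20)&(S>110)&(V>60));print(c.min(0),c.max(0));print("sheet",rect(onz(f,c,30)))
E
```

```text
[471.95321642 243.44257451 217.50040353] [ 2.23317860e-05  9.96980470e-01  7.76371192e-02 -1.55556775e-03]
[[269.24259056   0.         255.82919479]
 [  0.         269.24259056 189.51508013]
 [  0.           0.           1.        ]] [[-4.17730533e-04  9.54169049e-01  2.99267860e-01  7.71966700e+01]
 [ 9.99999891e-01  3.36800538e-04  3.22005306e-04  6.86592643e-02]
 [ 2.06453920e-04  2.99267962e-01 -9.54169086e-01 -6.96353679e+01]
 [ 0.00000000e+00  0.00000000e+00  0.00000000e+00  1.00000000e+00]]
[201.  86.] [273. 236.]
sheet (array([487.3, 263.5]), array([ 65.4, 148.6], dtype=float32), 0.1448)
```

View pics/w1.png

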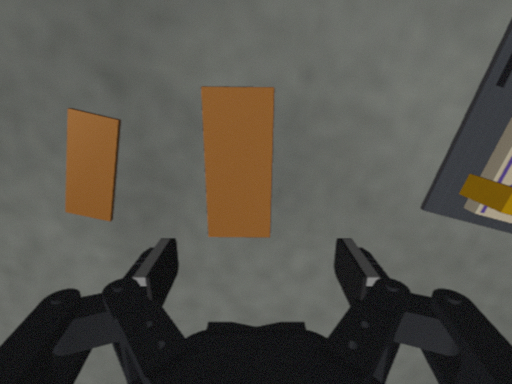

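The wrist view shows the sheet in the middle (201–273, 86–236), aligned with the tool, and the fingertips at (170,240) and (343,240). Next I'll move above it and narrow the fingers.

Request:
jog_arm --rows '[{"dp":[0.25,0.25,-0.6],"yaw":-0.002},{"dp":[0.13,0.25,-0.6],"yaw":0},{"dp":[0,0,-0.6],"yaw":0},{"dp":[0,0,-0.3],"yaw":0},{"dp":[0,0,0],"yaw":0}]' --grip 0.87

```text
clock: 2.75
position: [486.8, 260.4, 134.2]
eef_rot: [0.0, 0.997, 0.073, -0.002]
force: [-0.6, -0.4, -0.5]
grip_width: 0.866
gripper_force: 0.0
```

```bash
python3 - <<'E'
from h import *
s=ctrl.read_state();print(s["position"],s["eef_rot"],s["grip_width"])
f=grab("wrist");im=f["pixels"][:,:,::-1].copy()
Rt=q2R(s["eef_rot"])
for z in(60,65,70):
  for y in(-1,1):
    P=Rt@np.array([11,y*85*s["grip_width"]/2,z])+s["position"];q=proj(f,P)[0];print(z,y,q.round(1));cv2.circle(im,tuple(q.astype(int)),0,(0,255,0),-1)
cv2.imwrite("pics/w2.png",cv2.resize(im[120:320,100:420],None,fx=2.5,fy=2.5,interpolation=0))
E
```

```text
[486.82920845 260.39656973 134.17024878] [ 4.57567248e-04  9.97296442e-01  7.34553268e-02 -1.97817314e-03] 0.866323616293678
60 -1 [186.7 235.3]
60 1 [324.9 235.2]
65 -1 [189.  231.1]
65 1 [322.7 231. ]
70 -1 [191.1 227.1]
70 1 [320.6 227.1]
```

View pics/w2.png

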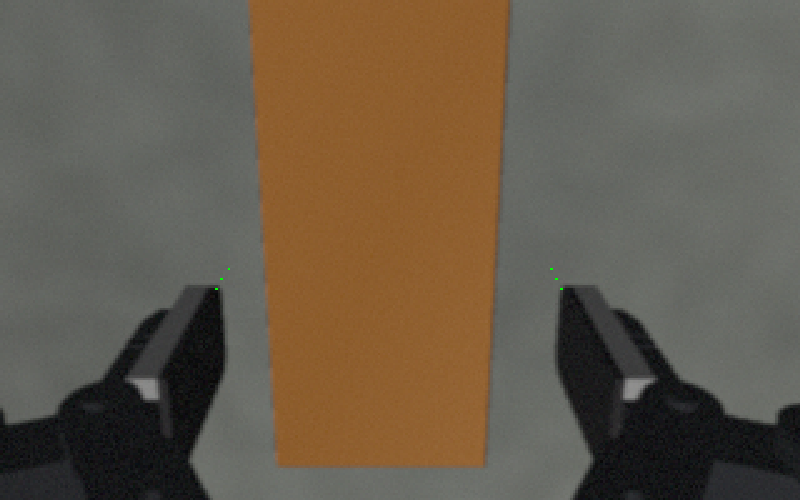

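Fingertips are about 61 mm ahead of the TCP at this opening (corners at (218,286) and (562,286) in the crop), and the sheet runs between them slightly left of centre. I'll correct sideways, descend and grip.

Request:
jog_arm --rows '[{"dp":[0.01,0.08,-0.4],"yaw":0},{"dp":[0,0,-0.4],"yaw":0},{"dp":[0,0,-0.3],"yaw":0},{"dp":[0,0,-0.08],"yaw":0},{"dp":[0,0,0],"yaw":0}]'

```text
clock: 3.3
position: [488.3, 264.3, 88.3]
eef_rot: [0.0, 0.997, 0.074, -0.0]
force: [0.0, -0.6, -0.1]
grip_width: 0.87
gripper_force: 0.0
```

Request:
jog_arm --rows '[{"dp":[0,0,0],"yaw":0},{"dp":[0,0,0],"yaw":0},{"dp":[0,0,0],"yaw":0},{"dp":[0,0,0],"yaw":0},{"dp":[0,0,0],"yaw":0}]' --grip 0.6

```text
clock: 3.8
position: [489.2, 264.6, 89.6]
eef_rot: [-0.0, 0.997, 0.074, 0.001]
force: [-0.5, 0.5, 5.6]
grip_width: 0.748
gripper_force: 66.5
```

Request:
jog_arm --rows '[{"dp":[0,0,0.1],"yaw":0},{"dp":[0,0,0.3],"yaw":0},{"dp":[0,0,0.5],"yaw":0},{"dp":[0,-0.3,0.5],"yaw":-0.01},{"dp":[0.1,-0.6,0.4],"yaw":-0.01}]'

```text
clock: 4.3
position: [492.3, 229.1, 162.4]
eef_rot: [-0.0, 0.999, 0.043, 0.0]
force: [-0.2, 0.6, -0.2]
grip_width: 0.748
gripper_force: 65.9
```

Request:
jog_arm --rows '[{"dp":[0.2,-0.7,0.1],"yaw":-0.01},{"dp":[0.2,-0.8,0],"yaw":-0.01},{"dp":[0.2,-0.8,0],"yaw":-0.01},{"dp":[0.2,-0.8,0],"yaw":-0.01},{"dp":[0.2,-0.8,0],"yaw":-0.01}]'

```text
clock: 4.8
position: [532.6, 71.1, 165.4]
eef_rot: [-0.0, 0.999, -0.037, 0.0]
force: [1.5, -0.0, -0.1]
grip_width: 0.751
gripper_force: 65.9
```

Request:
jog_arm --rows '[{"dp":[0.2,-0.8,0],"yaw":-0.01},{"dp":[0.2,-0.7,0],"yaw":0},{"dp":[0.2,-0.6,0],"yaw":0},{"dp":[0.1,-0.4,0],"yaw":0},{"dp":[0,0,0],"yaw":0}]'

```text
clock: 5.3
position: [561.0, -29.5, 165.2]
eef_rot: [0.0, 0.999, -0.053, 0.0]
force: [-0.8, -0.7, -0.4]
grip_width: 0.744
gripper_force: 65.9
```

```bash
python3 - <<'E'
from h import *
s=ctrl.read_state();q=s["eef_rot"];print(s["position"],2*np.arctan2(q[2],q[1]),s["force"],s["grip_width"])
f=grab("wrist");cv2.imwrite("pics/w3.png",f["pixels"][:,:,::-1])
E
```

```text
[561.0168685  -29.4688604  165.24276696] -0.10638198941683309 [-0.81259872 -0.74725414 -0.4366594 ] 0.7435901813588791
```

View pics/w3.png

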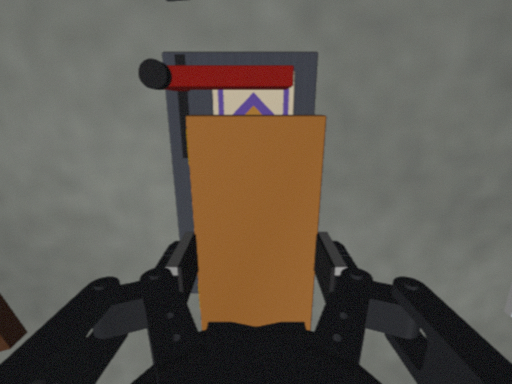

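The wrist view shows the sheet held square (187–326, 115–330), with the red bar across at (170–293, 65–89) ahead of it and the tile beneath. I'll measure the sheet in the hand and the stop.

```bash
python3 - <<'E'
from h import *
s=ctrl.read_state();f=grab("wrist");H,S,V=cv2.split(f["hsv"])
J=np.array([568,-27.]);a=-0.104;A=np.array([[np.cos(a),-np.sin(a)],[np.sin(a),np.cos(a)]])
j=lambda P:((P[:,:2]-J)@A).round(1)
c=box((H<20)&(H>8)&(S>110)&(V>60),(180,110,330,230));t=c[c[:,1]<225]
top=[t[np.argmin(t[:,0]+t[:,1])],t[np.argmax(t[:,0]-t[:,1])]]
P=onz(f,top,105.6);print("sheet front",P.round(1),j(P),"tcp jig",j(s["position"][None,:]))
m=((H<5)|(H>174))&(S>150)&(V>60)
c=box(m);lo=[c[c[:,0]==u][:,1].max() for u in(220,250,280)];hi=[c[c[:,0]==u][:,1].min() for u in(220,250,280)]
for z in(28,61):print(z,j(onz(f,[(u,v+.5) for u,v in zip((220,250,280),lo)],z)).tolist(),j(onz(f,[(u,v) for u,v in zip((220,250,280),hi)],z)).tolist())
print(lo,hi)
m=(H>105)&(H<135)&(S<110)&(V<120)
for v in(60,100,150,200):
  r=np.where(m[v,160:325])[0]+160;print(v,r.min(),r.max(),j(onz(f,[(r.min(),v),(r.max()+1,v)],8)).tolist())
E
```

```text
sheet front [[636.3  -3.6 105.6]
 [629.1 -67.4 105.6]] [[ 65.5  30.4]
 [ 64.9 -33.8]] tcp jig [[-7.4 -1.9]]Traceback (most recent call last):
  File "<stdin>", line 9, in <module>
    return umr_maximum(a, axis, None, out, keepdims, initial, where)
ValueError: zero-size array to reduction operation maximum which has no identity
```

```bash
python3 - <<'E'
from h import *
s=ctrl.read_state();f=grab("wrist");H,S,V=cv2.split(f["hsv"])
J=np.array([568,-27.]);a=-0.104;A=np.array([[np.cos(a),-np.sin(a)],[np.sin(a),np.cos(a)]])
j=lambda P:((P[:,:2]-J)@A).round(1)
m=((H<5)|(H>174))&(S>150)&(V>60)
for u in(190,220,250,280):
  r=np.where(m[:110,u])[0];print(u,r.min(),r.max(),V[r.min():r.max()+1,u].tolist(),[j(onz(f,[(u,v)],z)).tolist() for z in(28,61) for v in (r.min(),r.max()+1)])
m=(H>105)&(H<135)&(S<110)&(V<120)
for v in(58,100,150,200):
  r=np.where(m[v,160:325])[0]+160;print(v,r.min(),r.max(),j(onz(f,[(r.min(),v),(r.max()+1,v)],8)).tolist())
E
```

```text
190 63 87 [107, 124, 129, 126, 130, 127, 124, 128, 128, 126, 130, 127, 128, 128, 128, 127, 129, 129, 130, 131, 123, 89, 69, 68, 62] [[[97.5, 45.1]], [[81.1, 46.3]], [[93.0, 37.7]], [[79.2, 38.8]]]
220 63 86 [115, 128, 129, 125, 126, 127, 127, 126, 126, 128, 126, 128, 126, 126, 126, 129, 125, 125, 125, 127, 120, 85, 68, 74] [[[97.4, 24.1]], [[81.7, 24.8]], [[93.0, 20.1]], [[79.7, 20.6]]]
250 63 85 [111, 127, 128, 128, 128, 127, 125, 127, 129, 127, 127, 128, 128, 127, 126, 126, 127, 128, 125, 127, 117, 84, 67] [[[97.4, 3.1]], [[82.4, 3.2]], [[92.9, 2.5]], [[80.3, 2.6]]]
280 63 85 [110, 126, 129, 126, 127, 128, 125, 127, 123, 125, 128, 126, 129, 129, 125, 128, 128, 127, 128, 127, 117, 85, 66] [[[97.4, -17.9]], [[82.3, -18.3]], [[92.9, -15.2]], [[80.3, -15.5]]]
58 166 319 [[103.7, 67.7], [103.5, -50.0]]
100 170 316 [[73.2, 67.6], [73.1, -49.7]]
150 174 186 [[33.3, 68.0], [33.2, 57.1]]
200 179 190 [[-11.4, 67.7], [-11.5, 57.0]]
```

Request:
jog_arm --rows '[{"dp":[-0.01,-0.12,-0.4],"yaw":0.001},{"dp":[0,0,-0.5],"yaw":0},{"dp":[0,0,-0.5],"yaw":0},{"dp":[0,0,-0.25],"yaw":0},{"dp":[0,0,0],"yaw":0}]'

```text
clock: 5.95
position: [558.8, -31.1, 97.2]
eef_rot: [-0.0, 0.999, -0.05, -0.002]
force: [-0.1, 0.4, -0.6]
grip_width: 0.749
gripper_force: 66.0
```

Request:
jog_arm --rows '[{"dp":[0,0,-0.03],"yaw":0},{"dp":[0,0,-0.03],"yaw":0},{"dp":[0,0,0],"yaw":0}]'

```text
clock: 6.25
position: [560.6, -32.4, 97.1]
eef_rot: [0.0, 0.999, -0.05, 0.001]
force: [-0.6, 0.4, -1.3]
grip_width: 0.749
gripper_force: 66.0
```

Request:
jog_arm --rows '[{"dp":[0,-0.05,-0.03],"yaw":0},{"dp":[0,0,-0.03],"yaw":0},{"dp":[0,0,0],"yaw":0}]'

```text
clock: 6.55
position: [560.0, -34.6, 93.8]
eef_rot: [-0.0, 0.999, -0.051, -0.0]
force: [1.3, -0.7, -0.6]
grip_width: 0.747
gripper_force: 66.0
```

Request:
jog_arm --rows '[{"dp":[0,0,-0.025],"yaw":0},{"dp":[0,0,0],"yaw":0}]'

```text
clock: 6.75
position: [560.1, -34.6, 93.7]
eef_rot: [0.0, 0.999, -0.05, -0.0]
force: [-3.0, 0.9, 6.8]
grip_width: 0.747
gripper_force: 66.8
```

Request:
jog_arm --rows '[{"dp":[0,0,-0.025],"yaw":0},{"dp":[0,0,0],"yaw":0}]'

```text
clock: 6.95
position: [560.2, -34.5, 93.6]
eef_rot: [0.0, 0.999, -0.05, -0.0]
force: [-7.3, 2.4, 15.1]
grip_width: 0.748
gripper_force: 67.7
```

Request:
jog_arm --rows '[{"dp":[0,0,0.04],"yaw":0},{"dp":[0.07,-0.007,0],"yaw":0},{"dp":[0.1,-0.01,0],"yaw":0},{"dp":[0.1,-0.01,0],"yaw":0},{"dp":[0,0,0],"yaw":0}]'

```text
clock: 7.45
position: [571.6, -35.7, 93.7]
eef_rot: [0.0, 0.999, -0.05, 0.0]
force: [-0.1, 0.6, 2.2]
grip_width: 0.749
gripper_force: 66.5
```

Request:
jog_arm --rows '[{"dp":[0.03,-0.003,0],"yaw":0},{"dp":[0.02,-0.002,0],"yaw":0},{"dp":[0,0,0],"yaw":0}]'

```text
clock: 7.75
position: [572.6, -35.8, 93.7]
eef_rot: [0.0, 0.999, -0.05, -0.001]
force: [-3.7, 0.8, 7.7]
grip_width: 0.749
gripper_force: 66.8
```

Request:
jog_arm --rows '[{"dp":[0.03,-0.003,0.015],"yaw":0},{"dp":[0.02,-0.002,0],"yaw":0},{"dp":[0,0,0],"yaw":0}]'

```text
clock: 8.05
position: [575.0, -35.9, 93.8]
eef_rot: [-0.0, 0.999, -0.05, 0.0]
force: [0.1, -1.0, -0.4]
grip_width: 0.749
gripper_force: 66.0
```

Request:
jog_arm --rows '[{"dp":[0.025,-0.003,0],"yaw":0},{"dp":[0,0,0],"yaw":0}]'

```text
clock: 8.25
position: [575.7, -36.0, 93.8]
eef_rot: [-0.0, 0.999, -0.05, -0.0]
force: [-0.9, 0.6, -0.7]
grip_width: 0.75
gripper_force: 66.0
```

Request:
jog_arm --rows '[{"dp":[0.025,-0.003,0],"yaw":0},{"dp":[0,0,0],"yaw":0}]'

```text
clock: 8.45
position: [575.9, -36.0, 93.7]
eef_rot: [-0.0, 0.999, -0.05, -0.001]
force: [-5.1, 0.7, 2.1]
grip_width: 0.749
gripper_force: 66.3
```

Request:
jog_arm --rows '[{"dp":[0.025,-0.003,0],"yaw":0},{"dp":[0,0,0],"yaw":0}]'

```text
clock: 8.65
position: [576.1, -36.0, 93.7]
eef_rot: [-0.0, 0.999, -0.05, -0.002]
force: [-9.1, 0.8, 6.4]
grip_width: 0.748
gripper_force: 66.7
```

Request:
jog_arm --rows '[{"dp":[-0.015,0.05,0],"yaw":0},{"dp":[0.003,0.03,0],"yaw":0},{"dp":[0,0,0],"yaw":0}]'

```text
clock: 8.95
position: [576.3, -33.7, 93.7]
eef_rot: [0.0, 0.999, -0.051, -0.001]
force: [-6.8, -4.2, 3.1]
grip_width: 0.754
gripper_force: 66.3
```

Request:
jog_arm --rows '[{"dp":[-0.005,0.025,0],"yaw":0},{"dp":[0,0.025,0],"yaw":0},{"dp":[0,0,0],"yaw":0}]'

```text
clock: 9.25
position: [576.4, -31.6, 93.7]
eef_rot: [0.0, 0.999, -0.051, -0.001]
force: [-5.5, -2.8, 0.5]
grip_width: 0.749
gripper_force: 66.2
```

Request:
jog_arm --rows '[{"dp":[0,0.025,0],"yaw":0},{"dp":[0,0,0],"yaw":0}]'

```text
clock: 9.45
position: [576.4, -31.5, 93.8]
eef_rot: [0.001, 0.999, -0.051, -0.001]
force: [-4.5, -7.4, 0.9]
grip_width: 0.745
gripper_force: 66.1
```

Request:
jog_arm --rows '[{"dp":[0.02,0.02,0],"yaw":0},{"dp":[0,0,0],"yaw":0}]'

```text
clock: 9.65
position: [576.5, -31.4, 93.7]
eef_rot: [0.002, 0.999, -0.051, -0.002]
force: [-9.3, -10.8, 3.7]
grip_width: 0.749
gripper_force: 66.3
```

Request:
jog_arm --rows '[{"dp":[-0.01,-0.02,0],"yaw":0},{"dp":[0,0,0],"yaw":0},{"dp":[0,0,0],"yaw":0},{"dp":[0,0,0],"yaw":0}]' --grip 0.9

```text
clock: 10.05
position: [578.0, -29.8, 94.3]
eef_rot: [-0.0, 0.999, -0.05, 0.0]
force: [-1.3, -0.5, -0.2]
grip_width: 0.903
gripper_force: 0.0
```

Request:
jog_arm --rows '[{"dp":[0,0,0.3],"yaw":0},{"dp":[0,0,0.6],"yaw":0},{"dp":[-0.6,0,0.7],"yaw":0},{"dp":[-0.9,0,0.4],"yaw":0},{"dp":[-0.4,0,0],"yaw":0}]'

```text
clock: 10.55
position: [501.1, -30.0, 177.1]
eef_rot: [0.0, 0.999, -0.05, 0.002]
force: [0.8, 0.3, -0.5]
grip_width: 0.9
gripper_force: 0.0
```

```bash
python3 - <<'E'
from h import *
s=ctrl.read_state();print(s["position"])
f=grab("wrist");cv2.imwrite("pics/w4.png",f["pixels"][:,:,::-1]);H,S,V=cv2.split(f["hsv"])
c=box((H<20)&(H>8)&(S>110)&(V>60));P=onz(f,c,34);print(rect(P))
J=np.array([568,-27.]);a=-0.104;A=np.array([[np.cos(a),-np.sin(a)],[np.sin(a),np.cos(a)]])
print(((np.array(rect(P)[0])-J)@A).round(1))
E
```

```text
[501.11619415 -29.980568   177.09606354]
(array([574.3, -23.2]), array([ 81.8, 147.9], dtype=float32), 3.0372)
[5.9 4.4]
```

View pics/w4.png

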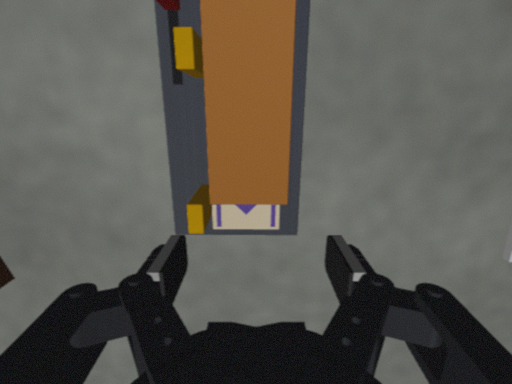

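The wrist view shows the sheet (203–296, 0–205) lying along both posts at (186,48) and (198,210), with the front out of view. I'll check its yaw by edge lines.

```bash
python3 - <<'E'
from h import *
s=ctrl.read_state();f=grab("wrist");H,S,V=cv2.split(f["hsv"])
J=np.array([568,-27.]);a=-0.104;A=np.array([[np.cos(a),-np.sin(a)],[np.sin(a),np.cos(a)]])
j=lambda P:((P[:,:2]-J)@A)
br=(H<20)&(H>8)&(S>110)&(V>60)
dk=(H>105)&(H<135)&(S<110)&(V<120)
def ed(m,rows,lo,hi,z,side):
    p=[]
    for v in rows:
        r=np.where(m[v,lo:hi])[0]+lo;p.append((r.max()+1 if side else r.min(),v+.5))
    q=j(onz(f,p,z));k=np.polyfit(q[:,0],q[:,1],1);print("slope",k[0].round(4),"y at 0",k[1].round(2))
print("sheet R");ed(br,range(10,195,4),230,320,34,1)
print("sheet L");ed(br,range(85,180,4),200,260,34,0)
print("plate R");ed(dk,range(10,225,4),270,330,8,1)
print("plate L");ed(dk,range(90,225,4),150,190,8,0)
T=np.where(br[:,250])[0].max();print("end",j(onz(f,[(220,np.where(br[:,220])[0].max()+1),(280,np.where(br[:,280])[0].max()+1)],34)))
# rack tile from top
g=grab("top");H,S,V=cv2.split(g["hsv"])
cv2.imwrite("pics/t5.png",cv2.resize(g["pixels"][195:285,330:410,::-1],None,fx=6,fy=6,interpolation=cv2.INTER_CUBIC))
E
```

```text
sheet R
slope -0.0006 y at 0 -36.76
sheet L
slope -0.0001 y at 0 28.85
plate R
slope -0.0042 y at 0 -50.16
plate L
slope -0.0024 y at 0 67.69
end [[-68.36416174  20.38933436]
 [-68.1953978  -29.6907774 ]]
```

View pics/t5.png

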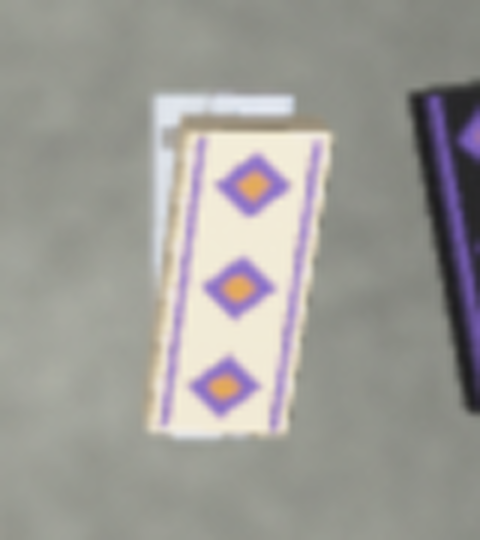

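The top crop shows the tile's upper face from (188,130)-(332,132) at the high end to (150,432)-(285,433) at the low end, with ochre diamond centres at (254,186), (240,288) and (225,387). I'll triangulate the diamonds between the two fixed cameras.

```bash
python3 - <<'E'
from h import *
def dia(n,roi):
    f=grab(n);H,S,V=cv2.split(f["hsv"]);m=((H>8)&(H<24)&(S>75)&(V>120)).astype(np.uint8)
    k=np.zeros_like(m);k[roi[1]:roi[3],roi[0]:roi[2]]=1
    N,l,st,ce=cv2.connectedComponentsWithStats(m*k);r=[(st[i][4],ce[i]) for i in range(1,N) if st[i][4]>3]
    r=sorted(r,key=lambda t:-t[0])[:3];print(n,[(int(a),c.round(1).tolist()) for a,c in r]);return f,[c for _,c in r]
f,a=dia("top",(359,220,382,265));g,b=dia("scene",(112,215,170,247))
a.sort(key=lambda c:-c[1]) # low end first
for flip in(0,1):
  bb=sorted(b,key=lambda c:c[0],reverse=bool(flip))
  Q=[]
  for p,q in zip(a,bb):
    d1=ray(f,p)[0];d2=ray(g,q)[0];M=np.c_[d1,-d2];t,*_=np.linalg.lstsq(M,g["o"]-f["o"],rcond=None)
    X=f["o"]+d1*t[0];Y=g["o"]+d2*t[1];Q.append((X+Y)/2);print(((X+Y)/2).round(1),np.linalg.norm(X-Y).round(1))
  d=Q[2]-Q[0];print("yaw",np.arctan2(d[1],d[0]),"slope",np.arctan2(d[2],np.hypot(d[0],d[1])))
E
```

```text
top [(11, [371.5, 225.6]), (11, [369.5, 242.6]), (10, [366.8, 259.0])]
scene [(7, [149.3, 233.7]), (5, [138.2, 230.2]), (4, [128.0, 226.5])]
[ 422.6 -295.5   65.8] 2.3
[ 467.6 -298.3   87.1] 1.5
[ 512.2 -299.7  108.5] 1.6
yaw -0.046533975652036826 slope 0.4438652012406187
[ 438.6 -284.6   38.2] 49.5
[ 467.6 -298.3   87.1] 1.5
[ 498.7 -309.3  138.3] 47.1
yaw -0.3898825442994665 slope 0.9947464688667101
```

Request:
jog_arm --rows '[{"dp":[-0.3,-0.7,0.2],"yaw":0.01},{"dp":[-0.3,-0.9,0.2],"yaw":0.007},{"dp":[-0.3,-0.9,0.1],"yaw":0},{"dp":[-0.3,-0.9,0],"yaw":0},{"dp":[-0.3,-0.9,0],"yaw":0}]'

```text
clock: 11.3
position: [442.0, -203.9, 194.3]
eef_rot: [0.0, 1.0, -0.024, 0.0]
force: [0.5, -0.9, -0.5]
grip_width: 0.903
gripper_force: 0.0
```

Request:
jog_arm --rows '[{"dp":[-0.4,-0.9,0],"yaw":0},{"dp":[-0.3,-0.8,0],"yaw":0},{"dp":[-0.3,-0.5,0],"yaw":0},{"dp":[0,0,0],"yaw":0},{"dp":[0,0,0],"yaw":0}]'

```text
clock: 11.8
position: [401.9, -290.5, 193.8]
eef_rot: [-0.0, 1.0, -0.024, -0.0]
force: [0.2, -0.1, -0.4]
grip_width: 0.895
gripper_force: 0.0
```

```bash
python3 - <<'E'
from h import *
s=ctrl.read_state();q=s["eef_rot"];print(s["position"],2*np.arctan2(q[2],q[1]))
f=grab("wrist");cv2.imwrite("pics/w6.png",f["pixels"][:,:,::-1]);H,S,V=cv2.split(f["hsv"])
m=((H>8)&(H<24)&(S>90)&(V>90)).astype(np.uint8);N,l,st,ce=cv2.connectedComponentsWithStats(m)
r=[ce[i] for i in range(1,N) if 20<st[i][4]<2000];
C=np.array([467.6,-298.3,87.1])
for yaw in(-.05,-.1):
  n=np.array([-np.sin(.45)*np.cos(yaw),-np.sin(.45)*np.sin(yaw),np.cos(.45)])
  for c in r:print(c.round(1),onplane(f,c,C,n).round(1))
E
```

```text
[ 401.92311804 -290.46083211  193.77770025] -0.04879998863904926
[264.6  34.9] [[ 512.9 -300.2  109. ]]
[429.6  32.5] [[ 509.7 -383.6  109.5]]
[428.9  97. ] [[ 478.5 -396.6   94.7]]
[262.9 122.7] [[ 468.1 -298.    87.3]]
[428.4 153.8] [[ 440.8 -412.5   76.9]]
[261.8 181.3] [[ 423.4 -295.8   65.7]]
[264.6  34.9] [[ 512.9 -300.2  108.9]]
[429.6  32.5] [[ 509.3 -382.6  111.2]]
[428.9  97. ] [[ 478.5 -395.2   97. ]]
[262.9 122.7] [[ 468.1 -298.    87.3]]
[428.4 153.8] [[ 441.4 -410.6   79.9]]
[261.8 181.3] [[ 423.4 -295.8   65.7]]
```

View pics/w6.png

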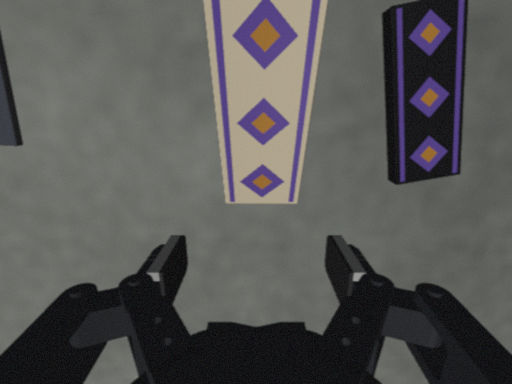

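The tile lies straight ahead, with diamonds at (265,35), (263,123) and (262,181), which agrees with the triangulation (centre 468,-298,87; yaw -0.049). The black look-alike is clear to the right. I'll go over the tile and down.

Request:
jog_arm --rows '[{"dp":[0.6,-0.08,0],"yaw":0},{"dp":[0.8,-0.11,0],"yaw":0},{"dp":[0.36,0,-0.3],"yaw":0},{"dp":[0,0,-0.5],"yaw":0},{"dp":[0,0,-0.2],"yaw":0}]' --grip 0.9

```text
clock: 12.35
position: [472.5, -295.5, 152.1]
eef_rot: [-0.001, 1.0, -0.022, -0.001]
force: [0.2, -0.7, -0.5]
grip_width: 0.895
gripper_force: 0.0
```

Request:
jog_arm --rows '[{"dp":[0,0,-0.2],"yaw":0},{"dp":[0,0,-0.15],"yaw":0},{"dp":[0,0,0],"yaw":0}]'

```text
clock: 12.65
position: [471.7, -297.3, 139.6]
eef_rot: [-0.0, 1.0, -0.024, -0.0]
force: [0.5, 0.4, 0.4]
grip_width: 0.897
gripper_force: 0.0
```

Request:
jog_arm --rows '[{"dp":[0,-0.02,0],"yaw":0},{"dp":[0,0,0],"yaw":0},{"dp":[0,0,0],"yaw":0},{"dp":[0,0,0],"yaw":0},{"dp":[0,0,0],"yaw":0}]' --grip 0.5

```text
clock: 13.15
position: [472.3, -299.1, 141.2]
eef_rot: [0.001, 1.0, -0.024, 0.001]
force: [-2.4, 0.5, 5.5]
grip_width: 0.684
gripper_force: 66.0
```

Request:
jog_arm --rows '[{"dp":[0,0,0.05],"yaw":0},{"dp":[0,0,0.1],"yaw":0},{"dp":[0,0,0.2],"yaw":0},{"dp":[0,0,0.4],"yaw":0},{"dp":[0,0,0.4],"yaw":0}]'

```text
clock: 13.65
position: [471.8, -298.2, 186.4]
eef_rot: [-0.0, 1.0, -0.024, -0.0]
force: [0.1, -0.9, -3.7]
grip_width: 0.689
gripper_force: 65.2
```

```bash
python3 - <<'E'
from h import *
s=ctrl.read_state();q=s["eef_rot"];print(s["position"],2*np.arctan2(q[2],q[1]),s["force"],s["moment"],s["grip_width"])
f=grab("wrist");im=f["pixels"][:,:,::-1].copy();cv2.imwrite("pics/w7.png",im);H,S,V=cv2.split(f["hsv"])
m=((H>8)&(H<24)&(S>90)&(V>90)).astype(np.uint8);N,l,st,ce=cv2.connectedComponentsWithStats(m)
print([(int(st[i][4]),ce[i].round(1).tolist()) for i in range(1,N) if st[i][4]>20])
E
```

```text
[ 471.7648858 -298.1669577  186.4498973] -0.04742116992197808 [ 0.12699793 -0.87685177 -3.6500772 ] [-0.02425994  0.00060586  0.04431264] 0.6888224575329948
[(147, [414.2, 122.5]), (119, [414.5, 177.9]), (488, [255.9, 199.0]), (99, [414.7, 227.2]), (206, [255.8, 265.5]), (104, [255.6, 306.4])]
```

View pics/w7.png

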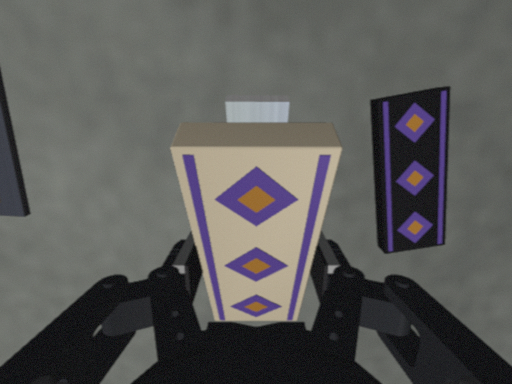

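The tile is held centred and still tilted, with diamonds at (256,199), (256,265) and (256,306). I'll level it gently on clear bench between rack and jig, so that it doesn't drag the sheet.

Request:
jog_arm --rows '[{"dp":[0,0.4,0.2],"yaw":0},{"dp":[0,0.8,0.1],"yaw":0},{"dp":[0.1,0.9,0],"yaw":0},{"dp":[0.1,0.7,-0.3],"yaw":0},{"dp":[0,0.3,-0.5],"yaw":0}]'

```text
clock: 14.2
position: [480.6, -171.7, 166.8]
eef_rot: [0.0, 1.0, -0.023, 0.001]
force: [0.1, -0.2, -3.9]
grip_width: 0.685
gripper_force: 65.6
```

Request:
jog_arm --rows '[{"dp":[0,0,-0.5],"yaw":0},{"dp":[0,0,-0.5],"yaw":0},{"dp":[0,0,-0.3],"yaw":0},{"dp":[0,0,-0.1],"yaw":0},{"dp":[0,0,0],"yaw":0}]'

```text
clock: 14.7
position: [479.7, -174.2, 109.7]
eef_rot: [-0.0, 1.0, -0.024, -0.0]
force: [0.4, 0.4, -3.3]
grip_width: 0.689
gripper_force: 65.5
```

Request:
jog_arm --rows '[{"dp":[0,0,-0.05],"yaw":0},{"dp":[0,0,-0.05],"yaw":0},{"dp":[0,0,-0.04],"yaw":0},{"dp":[0,0,-0.03],"yaw":0},{"dp":[0,0,-0.03],"yaw":0}]'

```text
clock: 15.2
position: [480.6, -174.7, 102.7]
eef_rot: [0.0, 1.0, -0.024, 0.001]
force: [1.6, 1.3, 4.0]
grip_width: 0.686
gripper_force: 66.2
```

Request:
jog_arm --rows '[{"dp":[0,0,-0.03],"yaw":0},{"dp":[0,0,-0.03],"yaw":0},{"dp":[0,0,-0.03],"yaw":0}]'

```text
clock: 15.5
position: [482.0, -175.0, 100.3]
eef_rot: [0.001, 1.0, -0.024, 0.002]
force: [4.6, 3.0, 9.6]
grip_width: 0.686
gripper_force: 66.9
```

Request:
jog_arm --rows '[{"dp":[0.03,-0.005,-0.05],"yaw":0},{"dp":[0.03,0,-0.05],"yaw":0},{"dp":[0.03,0,-0.05],"yaw":0},{"dp":[0.03,0,-0.05],"yaw":0}]'

```text
clock: 15.9
position: [486.8, -175.5, 92.3]
eef_rot: [0.001, 1.0, -0.024, 0.002]
force: [3.7, 2.0, 5.8]
grip_width: 0.685
gripper_force: 67.1
```

Request:
jog_arm --rows '[{"dp":[0.025,0,-0.05],"yaw":0},{"dp":[0.025,0,-0.05],"yaw":0},{"dp":[0.02,0,-0.05],"yaw":0},{"dp":[0.02,0,-0.05],"yaw":0}]'

```text
clock: 16.3
position: [490.6, -175.7, 84.3]
eef_rot: [0.001, 1.0, -0.024, 0.002]
force: [5.3, 1.1, 6.5]
grip_width: 0.684
gripper_force: 67.4
```

Request:
jog_arm --rows '[{"dp":[0.015,0,-0.05],"yaw":0},{"dp":[0.01,0,-0.05],"yaw":0},{"dp":[0.01,0,-0.05],"yaw":0},{"dp":[0.01,0,-0.05],"yaw":0}]'

```text
clock: 16.7
position: [492.6, -175.8, 76.4]
eef_rot: [0.001, 1.0, -0.024, 0.003]
force: [5.9, -0.3, 5.5]
grip_width: 0.688
gripper_force: 67.7
```

Request:
jog_arm --rows '[{"dp":[0.005,0,-0.03],"yaw":0},{"dp":[0.005,0,-0.03],"yaw":0}]'

```text
clock: 16.9
position: [493.0, -175.9, 74.0]
eef_rot: [0.001, 1.0, -0.024, 0.003]
force: [5.1, 1.3, 5.2]
grip_width: 0.688
gripper_force: 67.7
```

Request:
jog_arm --rows '[{"dp":[0,0,-0.03],"yaw":0},{"dp":[0,0,0],"yaw":0}]'

```text
clock: 17.1
position: [493.1, -175.9, 72.8]
eef_rot: [0.001, 1.0, -0.024, 0.003]
force: [4.6, 0.3, 4.9]
grip_width: 0.686
gripper_force: 67.8
```

Request:
jog_arm --rows '[{"dp":[0,0,-0.025],"yaw":0},{"dp":[0,0,0],"yaw":0}]'

```text
clock: 17.3
position: [493.1, -176.0, 71.8]
eef_rot: [0.001, 1.0, -0.024, 0.003]
force: [5.2, 0.1, 5.2]
grip_width: 0.689
gripper_force: 67.8
```

Request:
jog_arm --rows '[{"dp":[0,0,-0.025],"yaw":0},{"dp":[0,0,0],"yaw":0}]'

```text
clock: 17.5
position: [493.2, -176.0, 70.8]
eef_rot: [0.001, 1.0, -0.024, 0.003]
force: [5.2, 0.6, 5.1]
grip_width: 0.686
gripper_force: 67.9
```

Request:
jog_arm --rows '[{"dp":[0,0,-0.025],"yaw":0},{"dp":[0,0,0],"yaw":0}]'

```text
clock: 17.7
position: [493.2, -176.0, 69.9]
eef_rot: [0.001, 1.0, -0.024, 0.003]
force: [4.8, 0.0, 6.7]
grip_width: 0.684
gripper_force: 68.0
```

Request:
jog_arm --rows '[{"dp":[-0.01,0,-0.02],"yaw":0},{"dp":[0,0,0],"yaw":0}]'

```text
clock: 17.9
position: [493.1, -176.1, 69.6]
eef_rot: [0.001, 1.0, -0.024, 0.003]
force: [4.7, 0.8, 9.7]
grip_width: 0.691
gripper_force: 68.4
```

```bash
python3 - <<'E'
from h import *
s=ctrl.read_state();q=s["eef_rot"];print(s["position"],2*np.arctan2(q[2],q[1]),s["force"],s["moment"])
f=grab("wrist");H,S,V=cv2.split(f["hsv"])
m=((H>8)&(H<24)&(S>90)&(V>90)).astype(np.uint8);m[:,:200]=0;m[:,320:]=0;N,l,st,ce=cv2.connectedComponentsWithStats(m)
c=[ce[i] for i in range(1,N) if st[i][4]>40]
P=onz(f,c,18);print(np.round(c,1),P.round(1),np.linalg.norm(np.diff(P,axis=0),axis=1))
cr=((V>120)&(S<90)&(H<40));v=np.where(cr[:,256])[0];print(v.min(),onz(f,[(256,v.min())],18).round(1))
E
```

```text
[ 493.12920769 -176.06746234   69.60772361] -0.04796962711483278 [4.69927486 0.81778366 9.73520875] [ 0.34438392 -0.24542066 -0.18170272]
[[255.7 177.8]
 [255.7 270.9]] [[ 538.2 -178.2   18. ]
 [ 488.2 -175.7   18. ]] [50.06234989]
124 [[ 562.6 -179.5   18. ]]
```

Request:
jog_arm --rows '[{"dp":[0,0,0.1],"yaw":0},{"dp":[0,0,0.4],"yaw":0},{"dp":[0,0,0.7],"yaw":0},{"dp":[0,0,0.7],"yaw":-0.009},{"dp":[0.1,0.2,0.4],"yaw":-0.0085}]'

```text
clock: 18.45
position: [494.3, -167.5, 160.8]
eef_rot: [0.001, 0.999, -0.052, 0.0]
force: [0.2, 0.3, -3.8]
grip_width: 0.687
gripper_force: 66.9
```

Request:
jog_arm --rows '[{"dp":[0.4,0.7,0],"yaw":0},{"dp":[0.5,0.9,0],"yaw":0},{"dp":[0.5,0.9,0],"yaw":0},{"dp":[0.3,0.6,0],"yaw":0},{"dp":[0.15,0.3,0],"yaw":0}]'

```text
clock: 18.95
position: [568.2, -28.4, 158.4]
eef_rot: [-0.0, 0.999, -0.05, -0.001]
force: [-0.2, 0.2, -3.5]
grip_width: 0.683
gripper_force: 66.9
```

Request:
jog_arm --rows '[{"dp":[0,0,0],"yaw":0},{"dp":[0,0,0],"yaw":0}]'

```text
clock: 19.15
position: [567.5, -31.1, 158.5]
eef_rot: [0.0, 0.999, -0.051, -0.001]
force: [-0.6, 1.3, -2.6]
grip_width: 0.685
gripper_force: 66.9
```

Request:
jog_arm --rows '[{"dp":[0.08,-0.03,-0.3],"yaw":0},{"dp":[0,0,-0.4],"yaw":0},{"dp":[0,0,-0.35],"yaw":0},{"dp":[0,0,-0.12],"yaw":0},{"dp":[0,0,0],"yaw":0}]'

```text
clock: 19.65
position: [570.5, -32.2, 110.8]
eef_rot: [-0.0, 0.999, -0.052, -0.001]
force: [-0.4, -0.6, -4.3]
grip_width: 0.688
gripper_force: 66.7
```

Request:
jog_arm --rows '[{"dp":[0,0,-0.03],"yaw":0},{"dp":[0,0,-0.03],"yaw":0},{"dp":[0,0,0],"yaw":0}]'

```text
clock: 19.95
position: [571.7, -31.9, 110.3]
eef_rot: [0.0, 0.999, -0.051, 0.0]
force: [-0.3, 0.6, -3.3]
grip_width: 0.691
gripper_force: 66.8
```

Request:
jog_arm --rows '[{"dp":[0,0,-0.025],"yaw":0},{"dp":[0,0,0],"yaw":0}]'

```text
clock: 20.15
position: [571.5, -31.8, 109.1]
eef_rot: [0.0, 0.999, -0.051, 0.0]
force: [0.0, -0.1, -3.9]
grip_width: 0.684
gripper_force: 66.8
```

Request:
jog_arm --rows '[{"dp":[0,0,-0.03],"yaw":0},{"dp":[0,0,-0.03],"yaw":0},{"dp":[0,0,-0.025],"yaw":0},{"dp":[0,0,0],"yaw":0}]'

```text
clock: 20.55
position: [571.3, -31.8, 105.2]
eef_rot: [-0.0, 0.999, -0.051, -0.0]
force: [0.5, -0.3, -4.0]
grip_width: 0.688
gripper_force: 66.8
```

Request:
jog_arm --rows '[{"dp":[0,0,-0.025],"yaw":0},{"dp":[0,0,0],"yaw":0}]'

```text
clock: 20.75
position: [571.5, -31.9, 104.5]
eef_rot: [0.0, 0.999, -0.051, 0.0]
force: [-0.3, -0.3, -3.0]
grip_width: 0.686
gripper_force: 67.0
```

Request:
jog_arm --rows '[{"dp":[0,0,-0.02],"yaw":0},{"dp":[0,0,0],"yaw":0}]'

```text
clock: 20.95
position: [571.6, -31.9, 104.0]
eef_rot: [0.0, 0.999, -0.051, 0.0]
force: [-0.6, -0.2, 0.5]
grip_width: 0.685
gripper_force: 67.4
```

Request:
jog_arm --rows '[{"dp":[0.05,-0.005,0.005],"yaw":0},{"dp":[0.05,-0.005,0],"yaw":0},{"dp":[0.03,-0.003,0],"yaw":0},{"dp":[0,0,0],"yaw":0}]'

```text
clock: 21.35
position: [576.8, -32.5, 103.9]
eef_rot: [0.0, 0.999, -0.051, 0.0]
force: [-2.0, -0.8, 0.6]
grip_width: 0.688
gripper_force: 67.4
```

Request:
jog_arm --rows '[{"dp":[0.025,-0.003,0],"yaw":0},{"dp":[0,0,0],"yaw":0}]'

```text
clock: 21.55
position: [577.6, -32.5, 103.9]
eef_rot: [0.0, 0.999, -0.051, -0.0]
force: [-2.5, -0.7, 0.7]
grip_width: 0.687
gripper_force: 67.4
```

Request:
jog_arm --rows '[{"dp":[0.025,-0.003,0],"yaw":0},{"dp":[0,0,0],"yaw":0}]'

```text
clock: 21.75
position: [578.7, -32.6, 103.9]
eef_rot: [-0.0, 0.999, -0.051, -0.0]
force: [-1.4, 0.2, 1.0]
grip_width: 0.682
gripper_force: 67.4
```

Request:
jog_arm --rows '[{"dp":[0.025,-0.003,0],"yaw":0},{"dp":[0,0,0],"yaw":0}]'

```text
clock: 21.95
position: [579.4, -32.7, 103.8]
eef_rot: [-0.0, 0.999, -0.051, -0.0]
force: [-4.2, 0.1, 2.0]
grip_width: 0.686
gripper_force: 67.4
```

Request:
jog_arm --rows '[{"dp":[0.025,-0.003,0],"yaw":0},{"dp":[0,0,0],"yaw":0}]'

```text
clock: 22.15
position: [579.6, -32.7, 103.7]
eef_rot: [-0.0, 0.999, -0.051, -0.002]
force: [-8.6, 0.7, 5.7]
grip_width: 0.689
gripper_force: 67.9
```

Request:
jog_arm --rows '[{"dp":[0.02,-0.002,0],"yaw":0},{"dp":[0,0,0],"yaw":0}]'

```text
clock: 22.35
position: [579.7, -32.7, 103.7]
eef_rot: [-0.0, 0.999, -0.051, -0.002]
force: [-11.2, 0.1, 7.8]
grip_width: 0.686
gripper_force: 68.2
```

Request:
jog_arm --rows '[{"dp":[-0.01,0.04,0.005],"yaw":0},{"dp":[0.003,0.03,0],"yaw":0},{"dp":[0,0,0],"yaw":0}]'

```text
clock: 22.65
position: [579.8, -31.1, 103.7]
eef_rot: [0.001, 0.999, -0.051, -0.002]
force: [-8.9, -5.3, 3.2]
grip_width: 0.684
gripper_force: 67.7
```

Request:
jog_arm --rows '[{"dp":[0,0.025,0],"yaw":0},{"dp":[0,0,0],"yaw":0}]'

```text
clock: 22.85
position: [579.9, -30.3, 103.7]
eef_rot: [0.001, 0.999, -0.051, -0.002]
force: [-8.6, -5.8, 2.7]
grip_width: 0.689
gripper_force: 67.6
```

Request:
jog_arm --rows '[{"dp":[0,0.02,0],"yaw":0},{"dp":[0,0,0],"yaw":0}]'

```text
clock: 23.05
position: [579.9, -29.5, 103.7]
eef_rot: [0.001, 0.999, -0.051, -0.002]
force: [-6.5, -5.5, 2.6]
grip_width: 0.684
gripper_force: 67.6
```

Request:
jog_arm --rows '[{"dp":[0,0.02,0],"yaw":0},{"dp":[0,0,0],"yaw":0}]'

```text
clock: 23.25
position: [580.0, -28.8, 103.7]
eef_rot: [0.001, 0.999, -0.051, -0.001]
force: [-8.0, -6.1, 2.4]
grip_width: 0.687
gripper_force: 67.5
```

Request:
jog_arm --rows '[{"dp":[0,0.02,0],"yaw":0},{"dp":[0,0,0],"yaw":0}]'

```text
clock: 23.45
position: [580.0, -28.7, 103.7]
eef_rot: [0.001, 0.999, -0.052, -0.001]
force: [-7.8, -10.5, 1.0]
grip_width: 0.687
gripper_force: 67.5
```

Request:
jog_arm --rows '[{"dp":[0.01,0.01,0],"yaw":0},{"dp":[0,0,0],"yaw":0}]'

```text
clock: 23.65
position: [580.1, -28.7, 103.7]
eef_rot: [0.002, 0.999, -0.052, -0.002]
force: [-10.3, -10.9, 3.1]
grip_width: 0.692
gripper_force: 67.6
```

Request:
jog_arm --rows '[{"dp":[-0.01,-0.02,0],"yaw":0},{"dp":[0,0,0],"yaw":0},{"dp":[0,0,0],"yaw":0},{"dp":[0,0,0],"yaw":0}]' --grip 0.86

```text
clock: 24.05
position: [581.7, -26.9, 104.4]
eef_rot: [-0.0, 0.999, -0.051, 0.001]
force: [-0.6, -0.5, 0.6]
grip_width: 0.864
gripper_force: 0.0
```

Request:
jog_arm --rows '[{"dp":[0,0,0.3],"yaw":0},{"dp":[0,0,0.6],"yaw":0},{"dp":[-0.6,0,0.7],"yaw":0},{"dp":[-0.9,0,0.4],"yaw":0},{"dp":[-0.9,0,0],"yaw":0}]'

```text
clock: 24.55
position: [486.2, -27.5, 187.6]
eef_rot: [0.001, 0.999, -0.051, 0.003]
force: [-0.0, -1.2, 1.1]
grip_width: 0.863
gripper_force: 0.0
```

Request:
jog_arm --rows '[{"dp":[-0.3,0,0],"yaw":0},{"dp":[0,0,0],"yaw":0}]'

```text
clock: 24.75
position: [472.3, -26.9, 184.8]
eef_rot: [0.0, 0.999, -0.051, 0.0]
force: [-0.5, -0.4, -0.1]
grip_width: 0.863
gripper_force: 0.0
```

```bash
python3 - <<'E'
from h import *
s=ctrl.read_state();f=grab("wrist");H,S,V=cv2.split(f["hsv"]);print(s["position"],s["eef_rot"])
J=np.array([568,-27.]);a=-0.104;A=np.array([[np.cos(a),-np.sin(a)],[np.sin(a),np.cos(a)]])
j=lambda P:((P[:,:2]-J)@A)
P0=lambda x,y,z:proj(f,np.r_[A@np.array([x,y])+J,z])[0].round(1)
print("expected px: tile corners",P0(-68.5,29,52),P0(-68.5,-31,52),"sheet",P0(-68.5,29,34),P0(-68.5,-37,34),"front",P0(81,-31,52))
v0=int(P0(-68.5,0,52)[1])
for u in(225,250,275):
  print(u,[(v,*f["hsv"][v,u].tolist()) for v in range(v0-4,v0+30,1)][::2])
def ed(lo,hi,rows,cond,z,side):
  p=[]
  for v in rows:
    r=np.where(cond[v,lo:hi])[0]+lo
    if len(r):p.append((r.max()+1 if side else r.min(),v+.5))
  q=j(onz(f,p,z));k=np.polyfit(q[:,0],q[:,1],1);print(z,side,"slope",k[0].round(4),"y0",k[1].round(2),"res",np.std(q[:,1]-np.polyval(k,q[:,0])).round(2))
cr=((V>110)&(S<100)&(H<40)&(H>8));br=(H<20)&(H>8)&(S>110)&(V>50)
r=range(max(4,v0-130),v0-8,3)
ed(230,330,r,cr,52,1);ed(230,330,r,br,34,1)
cv2.imwrite("pics/w8.png",f["pixels"][:,:,::-1])
E
```

```text
[472.33551201 -26.91226851 184.79359523] [ 5.47437954e-05  9.98684218e-01 -5.12802274e-02  4.08968364e-04]
expected px: tile corners [205.9 173.6] [283.5 173.7] sheet [209.7 168.4] [288.5 168.5] front [291.2 -65.3]
225 [(169, 21, 50, 177), (171, 19, 49, 172), (173, 19, 51, 164), (175, 19, 50, 174), (177, 18, 51, 175), (179, 20, 49, 171), (181, 19, 48, 175), (183, 22, 48, 171), (185, 21, 48, 170), (187, 19, 49, 172), (189, 20, 49, 171), (191, 20, 50, 172), (193, 21, 52, 173), (195, 21, 44, 133), (197, 120, 24, 63), (199, 113, 31, 66), (201, 116, 30, 68)]
250 [(169, 20, 50, 172), (171, 20, 50, 175), (173, 174, 18, 140), (175, 130, 88, 130), (177, 14, 38, 160), (179, 21, 50, 172), (181, 20, 47, 173), (183, 19, 50, 173), (185, 19, 53, 172), (187, 20, 49, 173), (189, 19, 50, 174), (191, 20, 49, 173), (193, 21, 49, 172), (195, 20, 41, 138), (197, 117, 40, 64), (199, 113, 35, 66), (201, 113, 31, 65)]
275 [(169, 129, 108, 128), (171, 19, 44, 167), (173, 5, 24, 141), (175, 132, 70, 131), (177, 134, 51, 131), (179, 136, 52, 132), (181, 135, 50, 132), (183, 135, 51, 131), (185, 136, 44, 134), (187, 148, 26, 135), (189, 148, 25, 134), (191, 146, 27, 133), (193, 13, 36, 161), (195, 22, 36, 158), (197, 110, 25, 61), (199, 111, 27, 67), (201, 116, 27, 67)]
52 1 slope 0.2783 y0 -30.46 res 8.4
34 1 slope -0.0006 y0 -36.83 res 0.23
```

Request:
jog_arm --rows '[{"dp":[-0.5,0.05,-0.2],"yaw":0},{"dp":[-0.7,0.08,-0.4],"yaw":0},{"dp":[-0.6,0.06,-0.3],"yaw":0},{"dp":[-0.2,0.02,-0.1],"yaw":0},{"dp":[0,0,0],"yaw":0}]' --grip 0

```text
clock: 25.3
position: [393.5, -18.8, 144.0]
eef_rot: [-0.0, 0.999, -0.051, -0.0]
force: [0.6, 0.5, 0.8]
grip_width: 0.012
gripper_force: 0.0
```

```bash
python3 - <<'E'
from h import *
s=ctrl.read_state();f=grab("wrist");H,S,V=cv2.split(f["hsv"]);print(s["position"],s["eef_rot"])
J=np.array([568,-27.]);a=-0.104;A=np.array([[np.cos(a),-np.sin(a)],[np.sin(a),np.cos(a)]])
j=lambda P:((P[:,:2]-J)@A)
P0=lambda x,y,z:proj(f,np.r_[A@np.array([x,y])+J,z])[0].round(1)
for y in(20,0,-20,-34):
  e=P0(-68.5,y,52);b=P0(-68.5,y,34);c=P0(-68.5,y,26);u=int(b[0])
  col=f["hsv"][:,u];br=np.where((col[:,0]>8)&(col[:,0]<20)&(col[:,1]>110)&(col[:,2]>40))[0];br=br[abs(br-b[1])<25]
  print(y,u,"exp",e[1],b[1],c[1],"brown",br.min(),br.max()+1,"->x top",j(onz(f,[(u,br.min())],34))[0].round(1),"bot",j(onz(f,[(u,br.max()+1)],26))[0].round(1))
v0=int(P0(-68.5,20,52)[1]);u=int(P0(-68.5,20,43)[0]);print([(v,*f["hsv"][v,u].tolist()) for v in range(v0-6,v0+26)])
# edges: sheet -y edge and tile -y edge
d=np.abs(np.diff(V.astype(int),axis=1))
cr=(S<75)&(H>8)&(H<40)&(V>110);br=(H>8)&(H<20)&(S>110)&(V>40)
q=[];w=[]
for v in range(10,v0-10,4):
  r=np.where(br[v,250:330])[0]+250
  if len(r):w.append((r.max()+1,v+.5));q.append((r.min(),v+.5))
for n,p,z in(("sheet-y",w,34),("tile-y base",q,34)):
  k=j(onz(f,p,z));c=np.polyfit(k[:,0],k[:,1],1);print(n,c.round(4),k[[0,-1]].round(1).tolist())
E
```

```text
[393.45690506 -18.78840035 143.95599746] [-1.38361809e-04  9.98681857e-01 -5.13274330e-02 -1.56936880e-04]
20 206 exp 49.2 55.1 57.3 brown 55 57 ->x top [-68.5  20.5] bot [-68.3  21.9]
0 239 exp 49.2 55.1 57.3 brown 56 59 ->x top [-69.    0.5] bot [-69.5   1. ]
-20 273 exp 49.2 55.1 57.4 brown 55 57 ->x top [-68.4 -20. ] bot [-68.3 -20.5]
-34 296 exp 49.3 55.1 57.4 brown 31 58 ->x top [-55.6 -33.3] bot [-68.9 -35.1]
[(43, 20, 47, 188), (44, 19, 49, 186), (45, 20, 46, 187), (46, 22, 45, 185), (47, 20, 44, 184), (48, 19, 47, 169), (49, 20, 52, 137), (50, 21, 48, 100), (51, 19, 48, 90), (52, 19, 47, 86), (53, 17, 45, 91), (54, 19, 60, 93), (55, 16, 126, 93), (56, 13, 137, 78), (57, 146, 75, 78), (58, 129, 120, 130), (59, 128, 127, 142), (60, 129, 130, 137), (61, 127, 124, 140), (62, 128, 127, 139), (63, 128, 127, 142), (64, 127, 124, 142), (65, 128, 128, 140), (66, 128, 122, 142), (67, 128, 125, 139), (68, 129, 128, 140), (69, 127, 126, 140), (70, 128, 128, 140), (71, 127, 126, 140), (72, 128, 126, 142), (73, 128, 128, 139), (74, 128, 128, 141)]
sheet-y [-1.23000e-02 -3.72483e+01] [[-45.1, -36.9], [-59.5, -36.5]]
tile-y base [-1.80000e-03 -3.32592e+01] [[-45.1, -33.4], [-59.5, -32.9]]
```

```bash
python3 - <<'E'
from h import *
J=np.array([568,-27.]);a=-0.104;A=np.array([[np.cos(a),-np.sin(a)],[np.sin(a),np.cos(a)]])
j=lambda P:((P[:,:2]-J)@A)
for n in("top","wrist"):
  f=grab(n);H,S,V=cv2.split(f["hsv"])
  P0=lambda x,y,z:proj(f,np.r_[A@np.array([x,y])+J,z])[0]
  cream=(V>110)&(S<95)&(H<40)&(H>8)&((V>150)|(n=="wrist"))
  for y,nm in((-31,"-y"),(29,"+y")):
    pts=[]
    for x in (np.arange(-60,70,6) if n=="top" else np.arange(-66,-46,1.5)):
      L=[];ys=np.arange(y-8,y+8,.2)
      pv=np.array([P0(x,t,52) for t in ys]).astype(np.float32)
      val=cv2.remap(S.astype(np.float32),pv[:,:1],pv[:,1:],1).ravel()
      if n=="top" and nm=="+y" and (x<-55 or 30<x): continue
      g=np.diff(val);k=np.argmax(np.abs(np.convolve(g,np.ones(5),"same")));pts.append((x,ys[k]))
    pts=np.array(pts);c=np.polyfit(pts[:,0],pts[:,1],1);print(n,nm,"median",np.median(pts[:,1]).round(2),"fit",c.round(4),"std",pts[:,1].std().round(2))
E
```

```text
top -y median -36.0 fit [ 6.30000e-03 -3.56098e+01] std 1.69
top +y median 25.2 fit [-1.250e-02  2.441e+01] std 1.62
wrist -y median -33.8 fit [-3.50000e-03 -3.40835e+01] std 0.1
wrist +y median 27.2 fit [-0.463   0.6418] std 3.44
```

Tile and sheet line up in both directions: back ends at jig x about -68.5, side edges where they should be, and yaw within 0.003 rad. The gripper is clear, so I'm handing in.

```bash
python3 -c "
from station import ctrl
print(ctrl.hand_in())"
```

```text
the job is handed in; nothing more can be done
None
```

The sheet and then the tile were laid in the jig and felt home against the red stop and yellow posts at about 10 N, the camera shows their ends flush within about 0.5 mm, and the job is handed in; the tile was first levelled once on clear bench.

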